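# Seat and clamp a polymer test bar in the bench specimen clamp

### The job

Push the white test bar along its guides until it is fully home against the clamp's end stop, then wind the crank clockwise (seen from above) until the pad comes down on the bar, and snug it by feel: stop when the crank takes about half as much force again as it took running free. Do not overtighten, which would dent the bar; let go of the crank and leave the other things on the bench where they are.

Things in the scene. Friction and masses are not known exactly. Their poses are not given: they have to be found in the camera images.
- clamp: Grey C-frame screw clamp bolted to the bench. Origin: on the bench under the vertical spindle axis; its +x is the way the bar slides home. In its frame, mm: bed x -110 to 50, y -45 to 80, top z 15; two guide rails x -60 to 20, 35 apart, top z 27; end stop's face x 25, top z 31; column x +-25, y 40 to 74; head over the bar x +-22, y -22 to 74, z 88 to 112.
- spindle: Screw with a round steel pad, 32 mm across, at its foot. Origin: centre of the pad's underside; z up. It goes down 12 mm per clockwise turn of the crank (right-handed, self-locking). It does not turn in this reading; the crank turns on its upper end.
- grip_mid (a point): Middle of the crank's upright black grip, a cylinder 18 mm across and 50 mm tall that spins freely on its pin. It circles the spindle axis at a radius of 50 mm, goes down with the spindle, and starts anywhere from the clamp's -x side round by +y to its +x side. The flat crank arm lies 4 mm below the grip's foot. Free running takes about 7 N at the grip; snug is about 10.5 N.
- bar: White polymer test bar 145 x 30 mm, about 20.5 mm thick (as sawn, up to 1 mm off), 0.16 kg, lying on the bed between the rails. Origin: centre of its underside; x along its length. Home, its inner end touches the end stop and its origin is at x -47.5 mm in the clamp's frame. Once the pad bites, load rises about 100 N per 0.1 rad of crank: 50 to 170 N on the bar is snug, over 240 N dents it.
- bar_end (a point): Centre of the bar's outer end face (the face that looks away from the end stop); when the bar is home it is at x -120 mm in the clamp's frame, 25 mm above the bench.
- reagent: Bystander: brown glass bottle, 60 mm across, 120 mm tall, loose. Origin: centre of its underside.
- beaker: Bystander: white ceramic cup, 68 mm across, 85 mm tall, loose. Origin: centre of its underside.
- wrench: Bystander: steel spanner, 160 mm long, lying loose on the bench. Origin: middle of its underside.
Not all that is in view belongs to the job. Of the things shaped like the bar, the white one is meant.

How it is judged:
On the way, in this order (a step that is already met when the one before it is completed fails the run):
1. the bar is home against the end stop (within 2 mm) with the pad still clear of it (x of bar in the frame of clamp above -0.0495 m and contact force between spindle and bar below 1 N), for 0.2 s.
2. the pad has come down on the bar and presses it with at least 50 N (contact force between spindle and bar above 50 N), for 0.2 s.
At the end, for the whole second after the job is handed in: The bar is home (inner end within 2 mm of the stop, within 0.08 rad of straight), the pad presses it with 50 to 170 N and the spindle is still (contact force between spindle and bar between 50 and 170 N and x of bar in the frame of clamp above -0.0495 m and angle between the x axis of bar and the x axis of clamp, either way round below 0.08 rad and linear speed of spindle below 0.002 m/s); the robot touches nothing.
It fails at once if the bar is dented: the pad presses it with more than 240 N (contact force between spindle and bar above 240 N).
It fails at once if a bystander is shifted by more than 30 mm (distance of any of reagent, beaker, wrench from where it was at the start of the episode above 0.03 m).
It also fails if it takes over 72 s, if anything falls off the work surface, if the arm or the gripper's body presses on something with over 40 N, if the wrist force passes 120 N, or if a joint passes its speed limit or range.

### The arm

A 7-joint arm with a two-finger parallel gripper is mounted at the origin on the work surface. World frame = base frame: x ahead of the robot, y to its left, z up, the work surface at z = 0. Lengths are in m, angles in rad, forces in N, time in s.
With the tool pointing down it reaches from about 0.425 to 0.825 m from the base axis. Payload 3.6 kg.
Tool frame: the origin (TCP) lies midway between the tips of the shut fingers; the grasp point (between the pads) lies 19 mm behind it; x points along the fingers, z is the direction in which the jaws open and shut, and the axes are right-handed (so a half turn about x gives the same grasp; the last joint's range is limited). The gripper opens to 85 mm and grips with 20 to 120 N. Pads are 22 mm wide; open, the fingers measure 114 mm over their backs; the gripper's body (76 mm by 85 mm) begins 54 mm behind the grasp point. The pads swing forward as they close: fully open they stand 13 mm farther back than shut.
Start: joints at [-1.161, 0.615, -0.013, 1.423, 0.008, 1.103, -0.04], TCP at [0.274, 0.589, 0.231] pointing down, gripper open.
Joint ranges: [-3.12, 3.12], [-0.3, 2.06], [-1.34, 1.32], [0.26, 2.42], [-1.36, 4.5], [0.01, 1.98], [-2.84, 2.84]. Speed limits (rad/s): [2.79, 2.79, 3.14, 3.14, 3.14, 3.14, 3.14].

### API

Orientations are given as a rotation vector (axis times angle).
In Python, from rig import r, claw, telemetry, imaging gives the robot as it stands. Calls block until the motion is done:
- r.move_ptp(position, orientation): joint-space move of the TCP to a pose.
- r.servo_line(position, attitude=None, rate=0.15): straight line of the TCP; attitude=None keeps the orientation; rate is the mean speed in m/s.
- r.move_joints(angles): joint-space move.
- claw.gripper_open() and claw.close_gripper(grip_force=None): open the fingers fully, or close them until they stop; grip_force is the grip in N (None keeps the last).
- r.wait(seconds).
- r.inverse_kinematics(position, orientation): joint angles nearest the present ones, or None.
- telemetry.observe(): the state.
- imaging.snapshot(name): name is "scene" or "side" or "wrist"; returns a dict with "image" (420x560x3 uint8, blue, green, red), "mtx" (3x3 intrinsics, pixels), "R" (3x3) and "t" (3): a world point X has camera coordinates R X + t. Camera axes: x right, y down, z forward; pixel columns grow to the right and rows downward; lengths in m; the calibration is good to about 2 mm. The wrist camera is an equidistant fisheye: a pixel r from the principal point sees the ray r / f radians off the axis. A picture is of the moment at which its call begins. There is no depth.
A pose or a line that the arm cannot do raises r.IKError and nothing moves.
- r.close_job(): hands the job in, once; it reports no verdict.
The state is a dict: "clock": time; "q": joint angles; "joint_velocities": joint speeds; "effort": joint torques, N m; "ee_pos": TCP position; "ee_rot": TCP orientation; "ft_force": force on the tool from outside, world axes, zero at the start; "ft_torque": the same for the moment, N m; "gripper_width": finger opening in m.
Only numpy, scipy, OpenCV 4.12 (cv2) and the standard library are available. Lean on these libraries where they do the work, as an engineer would, in place of code of your own. Each camera call takes 0.05 s, during which the arm holds its last target. There are 200 camera calls.

## Working session

There is one attempt and no reset: what is moved stays moved. The work goes in short steps, each a Python script; the robot and the scene stay as the last script left them, time stands still between calls to the robot, and variables do not carry over. Pictures are saved under pics/ and viewed, about 8 in all and at most 12, crops included, and the job is handed in when it is done.

```bash
mkdir -p pics; ls
python3 - <<'E'
from rig import r,claw,telemetry,imaging
import cv2,numpy as np,pickle
d={n:imaging.snapshot(n) for n in ("scene","side","wrist")}
pickle.dump(d,open('d0.pkl','wb'))
for n in d:
    cv2.imwrite(f'pics/{n}0.png',d[n]["image"]); print(n,d[n]["mtx"].round(1).tolist(),(-d[n]["R"].T@d[n]["t"]).round(3),d[n]["R"][2].round(2))
s=telemetry.observe();print(s)
E
```

```text
pics
scene [[510.5, 0.0, 277.9], [0.0, 510.5, 211.7], [0.0, 0.0, 1.0]] [ 1.041 -0.644  0.799] [-0.4   0.66 -0.64]
side [[410.9, 0.0, 278.7], [0.0, 410.9, 216.8], [0.0, 0.0, 1.0]] [ 0.217 -0.539  0.63 ] [ 0.46  0.69 -0.56]
wrist [[325.2, 0.0, 287.6], [0.0, 325.2, 213.2], [0.0, 0.0, 1.0]] [0.201 0.624 0.373] [ 0.28 -0.13 -0.95]
{'clock': 0.15, 'q': array([-1.16151196,  0.61576467, -0.01262932,  1.4245196 ,  0.00811004,
        1.1034332 , -0.04044574]), 'joint_velocities': array([-0.00075833, -0.0015813 , -0.00132254, -0.00444869,  0.0016135 ,
       -0.00048188, -0.00118662]), 'effort': array([ 8.47426986e-05, -4.69657767e+01,  2.59197252e-01, -1.71249694e+01,
        9.99116834e-03,  7.12315785e-03, -1.82547370e-05]), 'ee_pos': array([0.2741125 , 0.5887229 , 0.23036408]), 'ee_rot': array([-0.88367573,  1.38617011,  0.88181364]), 'ft_force': array([ 0.68158594, -0.18457671,  0.40202117]), 'ft_torque': array([-0.00409367,  0.05184027,  0.01169362]), 'gripper_width': 0.08530384285353847}
```

View pics/scene0.png

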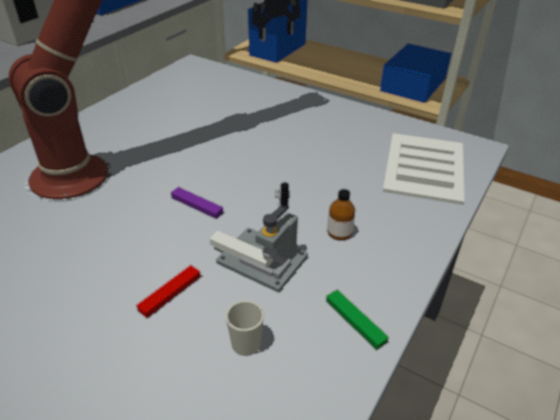

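View pics/side0.png

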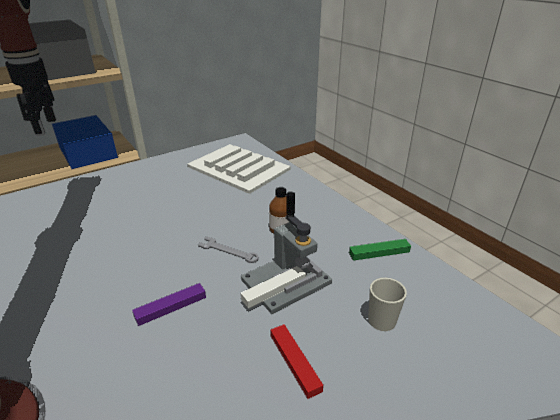

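The white bar is on the clamp bed, at scene (240,247) and side (272,288). The others like it are red (scene 170,290), purple (197,202), green (357,318) and some pale slats on a panel (425,165). Only the one lying between the clamp rails fits the description. I'll confirm it in an enlarged crop.

Run:
```python
import cv2,numpy as np,pickle
d=pickle.load(open('d0.pkl','rb'))
a=d['scene']['image'][175:295,200:320]; b=d['side']['image'][185:315,230:340]
f=lambda i,w,h:cv2.resize(i,(w,h),interpolation=cv2.INTER_CUBIC)
cv2.imwrite('pics/crop0.png',np.hstack([f(a,400,400),f(b,400,473)[:400] if 0 else f(b,338,400)]))
```

```text
(no output)
```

View pics/crop0.png

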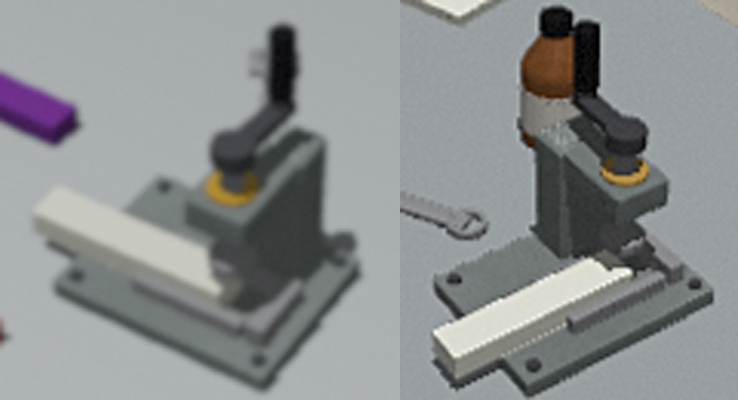

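White bar is confirmed: it lies between the rails, with its outer end at crop (45,215) scene and (440,360) side. The crank grip stands on the column (+y) side. Next I'll locate the clamp, bar and grip.

```bash
cat > h.py <<'E'
import numpy as np,pickle,cv2
def ray(d,u,v):
    m=d['mtx']; x=np.array([(u-m[0,2])/m[0,0],(v-m[1,2])/m[1,1],1.]); g=d['R'].T@x
    return -d['R'].T@d['t'], g/np.linalg.norm(g)
def plane(d,u,v,z):
    o,g=ray(d,u,v); return (o+g*(z-o[2])/g[2])
def tri(*dv):
    A=np.zeros((3,3));b=np.zeros(3)
    for d,u,v in dv:
        o,g=ray(d,u,v);P=np.eye(3)-np.outer(g,g);A+=P;b+=P@o
    X=np.linalg.solve(A,b); return X,[np.linalg.norm((np.eye(3)-np.outer(g,g))@(X-o))for o,g in(ray(*q)for q in dv)]
def rigid(L,W):
    L,W=np.array(L),np.array(W);l,w=L-L.mean(0),W-W.mean(0)
    a=np.arctan2((l[:,0]*w[:,1]-l[:,1]*w[:,0]).sum(),(l*w).sum());c,s=np.cos(a),np.sin(a)
    R=np.array([[c,-s],[s,c]]);t=W.mean(0)-R@L.mean(0);return a,t,(R@L.T).T+t-W
E
python3 - <<'E'
from h import *
d=pickle.load(open('d0.pkl','rb'))
S=lambda x,y:(200+x/3.333-.35,175+y/3.333-.35)
T=lambda x,y:(230+(x-400)/3.073-.35,185+y/3.077-.35)
sc=[((-110,-45),S(55,280)),((50,-45),S(265,378)),((50,80),S(358,265))]
si=[((-110,-45),T(527,385)),((50,-45),T(712,293)),((-110,80),T(435,276))]
for n,P in(('scene',sc),('side',si),('both',0)):
    if P: W=[plane(d[n],*p,.015)[:2]*1e3 for _,p in P];L=[l for l,_ in P]
    else:
        L=[l for l,_ in sc+si];W=[plane(d['scene'],*p,.015)[:2]*1e3 for _,p in sc]+[plane(d['side'],*p,.015)[:2]*1e3 for _,p in si]
    a,t,e=rigid(L,W);print(n,a,t.round(1),e.round(1).tolist())
# orange ring centre, grip by masks
for n,box in(('scene',(240,175,300,245)),('side',(270,180,335,250))):
    im=d[n]['image'];x0,y0,x1,y1=box;c=im[y0:y1,x0:x1].astype(int)
    m=(c[...,2]-c[...,0]>70)&(c[...,1]>90);
    ys,xs=np.nonzero(m);print(n,'orange',len(xs),xs.min()+x0,xs.max()+x0,ys.min()+y0,ys.max()+y0)
    m=(c.max(2)<45).astype('uint8');k,lab,st,ce=cv2.connectedComponentsWithStats(m);print(n,'dark',[(s.tolist(),(q+[x0,y0]).round(1).tolist())for s,q in zip(st[1:],ce[1:])if s[4]>15])
# grip top/bottom hand clicks
for nm,p,q in(('top',S(283,28),T(587,24)),('bottom',S(281,103),T(586,95)),('hubtop',S(236,142),T(627,128)),('arrow',S(233,187),T(624,170)),
   ('bar near top L',S(60,188),T(435,340)),):
    X,e=tri((d['scene'],*p),(d['side'],*q));print(nm,(X*1e3).round(1),(np.array(e)*1e3).round(1))
# bar white corners top face z=.0355
for n,P in(('scene',[S(33,217),S(60,190),S(208,243)]),('side',[T(433,347),T(458,373),T(600,262)])):
    print(n,[(plane(d[n],*p,.0355)[:2]*1e3).round(1).tolist() for p in P])
E
```

```text
scene -0.008271552339692522 [630.7  -2.2] [[-1.0, -0.9], [-0.2, -3.9], [1.2, 4.8]]
side -0.016574225127324885 [631.   -6.6] [[-1.5, 0.6], [3.2, -1.3], [-1.6, 0.7]]
both -0.006709823820661257 [630.8  -4.1] [[-0.8, -3.0], [0.0, -5.7], [1.3, 3.0], [-1.3, 2.0], [3.4, 1.6], [-2.6, 2.1]]
scene orange 55 262 275 227 235
scene dark [([41, 9, 7, 23, 132], [284.2, 194.8]), ([29, 47, 7, 5, 20], [272.5, 224.0])]
side orange 47 296 310 238 244
side dark [([6, 8, 34, 48, 359], [290.0, 206.9])]
top [634.   45.5 204.4] [1.8 1.8]
bottom [633.9  45.5 147.9] [1.7 1.7]
hubtop [632.2  -3.  150.1] [2.3 2.3]
arrow [630.9  -3.7 115.6] [1.4 1.4]
bar near top L [485.2   7.2  33.2] [3.7 3.7]
scene [[487.4, -22.2], [486.2, 8.6], [597.7, 19.2]]
side [[479.0, -4.7], [480.9, -33.5], [617.0, 1.4]]
```

```bash
cat >> h.py <<'E'
from scipy.spatial.transform import Rotation as Ro
def ori(phi,flip=0):  # tool down, jaw axis at angle phi in world xy
    p=phi+np.pi*flip; z=np.array([np.cos(p),np.sin(p),0]);x=np.array([0,0,-1.]);return Ro.from_matrix(np.c_[x,np.cross(z,x),z]).as_rotvec()
def wray(d,u,v):
    m=d['mtx'];x=(u-m[0,2])/m[0,0];y=(v-m[1,2])/m[1,1];th=np.hypot(x,y)
    g=np.array([*(np.array([x,y])/max(th,1e-9)*np.sin(th)),np.cos(th)]);return -d['R'].T@d['t'],d['R'].T@g
def wplane(d,u,v,z):
    o,g=wray(d,u,v);return o+g*(z-o[2])/g[2]
def wproj(d,X):
    c=d['R']@np.asarray(X)+d['t'];th=np.arctan2(np.hypot(*c[:2]),c[2]);k=th/np.hypot(*c[:2]);m=d['mtx'];return m[0,0]*c[0]*k+m[0,2],m[1,1]*c[1]*k+m[1,2]
E
python3 - <<'E'
from rig import r,claw,telemetry,imaging
from h import *
q0=telemetry.observe()['q']
best=None
for f in(0,1):
    q=r.inverse_kinematics([.45,-.004,.24],ori(np.pi/2,f));print(f,None if q is None else np.round(q,2))
    if q is not None and(best is None or abs(q-q0).max()<best[0]):best=(abs(q-q0).max(),f)
f=best[1];print('flip',f)
claw.close_gripper(20)
r.move_ptp([.45,-.004,.24],ori(np.pi/2,f))
d=imaging.snapshot('wrist');pickle.dump(d,open('w1.pkl','wb'));cv2.imwrite('pics/w1.png',d['image'])
s=telemetry.observe();print(s['clock'],s['ee_pos'],s['q'].round(2),s['ft_force'].round(2),(-d['R'].T@d['t']).round(3))
for X in([.631,-.004,.112],[.634,.0455,.202],[.634,.0455,.152],[.485,-.019,.0355],[.485,.011,.0355],[.521,-.049,.015],[.521,.076,.015],[.681,-.049,.015]):print(X,np.round(wproj(d,X),1))
E
```

```text
0 [-0.13  0.3   0.12  1.96 -0.04  0.88  1.58]
1 [-0.64  0.38  0.83  1.97 -0.35  0.93 -1.2 ]
flip 1
3.175 [ 0.45031995 -0.00297054  0.23984424] [-0.64  0.38  0.82  1.97 -0.35  0.93 -1.2 ] [-0.07 -0.25 -0.72] [ 0.53  -0.002  0.383]
[0.631, -0.004, 0.112] [290.6  -6.3]
[0.634, 0.0455, 0.202] [206.3 -55.2]
[0.634, 0.0455, 0.152] [222.  -25.1]
[0.485, -0.019, 0.0355] [303.7 151.8]
[0.485, 0.011, 0.0355] [275.7 151.8]
[0.521, -0.049, 0.015] [329.8 118.4]
[0.521, 0.076, 0.015] [218.9 119.1]
[0.681, -0.049, 0.015] [329.7 -15.6]
```

View pics/w1.png

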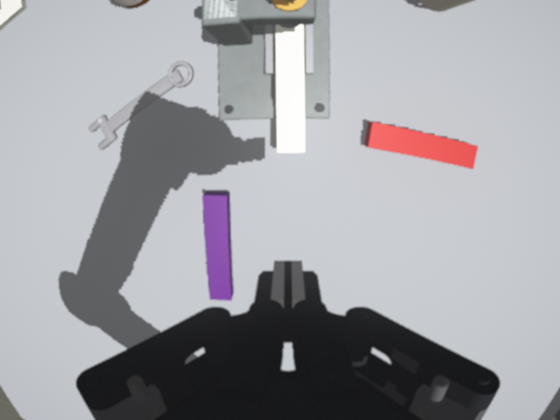

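Run:
```python
from rig import r,claw,telemetry,imaging
from h import *
d=pickle.load(open('w1.pkl','rb'));im=d['image'].astype(int)
m=(im.min(2)>190).astype('uint8');L=[];Rr=[]
for v in range(40,146,5):
    xs=np.nonzero(m[v,262:318])[0]+262
    if len(xs):L.append(wplane(d,xs.min()-.5,v,.0355)[:2]);Rr.append(wplane(d,xs.max()+.5,v,.0355)[:2])
for P in(L,Rr):
    P=np.array(P);k=np.polyfit(P[:,0],P[:,1],1);print('edge yaw',k[0].round(4),'y@.55',np.polyval(k,.55).round(4),'y@.631',np.polyval(k,.631).round(4))
v=np.nonzero(m[100:200,290])[0].max()+100.5;print('end',wplane(d,290,v,.0355).round(4))
for u in((218.5,119),(330,118.5)):print('bed',wplane(d,*u,.015).round(4))
o=telemetry.observe()['ee_rot']
y=-.0035
r.move_ptp([.445,y,.10],o); r.servo_line([.445,y,.022],rate=.08)
r.wait(.3);b=telemetry.observe()['ft_force'];x=.445
while x<.512:
    x+=.004 if x<.488 else .0015
    r.servo_line([x,y,.022],rate=.03);s=telemetry.observe();f=s['ft_force']-b
    if x>.484 or abs(f).max()>3:print(round(x,4),s['ee_pos'].round(4),f.round(1))
    if f[0]<-18 or x>.508:break
s=telemetry.observe();print(s['clock'])
```

```text
edge yaw -0.0251 y@.55 0.0177 y@.631 0.0157
edge yaw 0.0529 y@.55 -0.0262 y@.631 -0.0219
end [ 0.4318 -0.0045  0.0355]
bed [0.5211 0.0765 0.015 ]
bed [ 0.5209 -0.0493  0.015 ]
0.485 [ 0.4855 -0.0035  0.022 ] [-0.6 -0.3  0.1]
0.489 [ 0.4895 -0.0035  0.022 ] [-0.7 -0.3  0.3]
0.4905 [ 0.4906 -0.0035  0.022 ] [-0.3  0.  -0. ]
0.492 [ 0.492  -0.0035  0.022 ] [-0.2  0.1  0.4]
0.4935 [ 0.4938 -0.0035  0.022 ] [ 0.4 -0.7 -0.4]
0.495 [ 0.4953 -0.0035  0.022 ] [ 0.  -0.6  0.1]
0.4965 [ 0.4968 -0.0035  0.022 ] [-0.8 -0.5 -0.1]
0.498 [ 0.4982 -0.0035  0.022 ] [-0.1 -0.8  0.2]
0.4995 [ 0.4998 -0.0035  0.022 ] [ 0.1 -0.6  0.4]
0.501 [ 0.5006 -0.0035  0.0219] [-2.7  0.2  1.7]
0.5025 [ 0.5006 -0.0034  0.0218] [-4.1 -0.4  3.7]
0.504 [ 0.5006 -0.0034  0.0217] [-7.3 -1.5  5.7]
0.5055 [ 0.5006 -0.0033  0.0215] [-9.  -0.9  6.6]
0.507 [ 0.5006 -0.0033  0.0214] [-11.   -1.1   7.2]
0.5085 [ 0.5006 -0.0033  0.0212] [-12.7  -0.4   9.7]
11.5833
```

Run:
```python
from rig import r,claw,telemetry,imaging
from h import *
o=telemetry.observe()['ee_rot']
r.servo_line([.46,-.0035,.022],rate=.08);r.servo_line([.46,-.0035,.32],rate=.25)
for phi in(np.pi/2,0,np.pi/4,-np.pi/4):
  for f in(0,1):
    Q=[r.inverse_kinematics([.631+.05*np.cos(t),-.004+.05*np.sin(t),z],ori(phi,f)) for t in np.linspace(0,2*np.pi,9) for z in(.14,.163)]
    ok=[q for q in Q if q is not None];print(round(phi,2),f,len(ok),len(Q),np.min(ok,0).round(2),np.max(ok,0).round(2)) if ok else print(phi,f,0)
r.move_ptp([.55,-.0035,.32],o)
d={n:imaging.snapshot(n) for n in('wrist','side','scene')};pickle.dump(d,open('d2.pkl','wb'))
cv2.imwrite('pics/w2.png',d['wrist']['image']);s=telemetry.observe();print(s['clock'],s['ft_force'].round(2))
for X in([.511,-.019,.0355],[.511,.011,.0355],[.634,.0455,.202],[.634,.0455,.152],[.631,-.004,.15]):print(X,np.round(wproj(d['wrist'],X),1))
```

```text
1.57 0 18 18 [-0.09  0.58 -0.04  1.4   0.01  0.8   1.44] [ 0.07  0.75 -0.01  1.74  0.03  1.01  1.61]
1.57 1 18 18 [-0.53  0.69  0.74  1.42 -0.64  0.91 -1.17] [-0.37  0.87  0.79  1.75 -0.57  1.14 -0.98]
0 0 18 18 [-0.31  0.6   0.34  1.41 -0.28  0.81  0.13] [-0.15  0.77  0.36  1.74 -0.27  1.03  0.3 ]
0 1 18 18 [-0.67  0.83  1.07  1.42 -0.9   1.07 -2.53] [-0.49  0.99  1.12  1.76 -0.82  1.29 -2.33]
0.79 0 18 18 [-0.2   0.59  0.14  1.41 -0.13  0.8   0.78] [-0.04  0.75  0.17  1.74 -0.12  1.01  0.94]
0.79 1 18 18 [-0.61  0.75  0.9   1.42 -0.78  0.98 -1.84] [-0.44  0.93  0.96  1.75 -0.7   1.21 -1.65]
-0.79 0 18 18 [-0.43  0.64  0.54  1.42 -0.46  0.85 -0.51] [-0.26  0.81  0.57  1.75 -0.42  1.07 -0.35]
-0.79 1 18 18 [ 0.45  0.85 -1.15  1.39  0.84  1.15  1.49] [ 0.64  1.01 -1.15  1.72  0.93  1.34  1.71]
14.2833 [-0.44 -0.47 -0.23]
[0.511, -0.019, 0.0355] [299.9 194.2]
[0.511, 0.011, 0.0355] [277.8 194.2]
[0.634, 0.0455, 0.202] [226.3 102.6]
[0.634, 0.0455, 0.152] [236.2 102.6]
[0.631, -0.004, 0.15] [289.2 104.8]
```

View pics/w2.png

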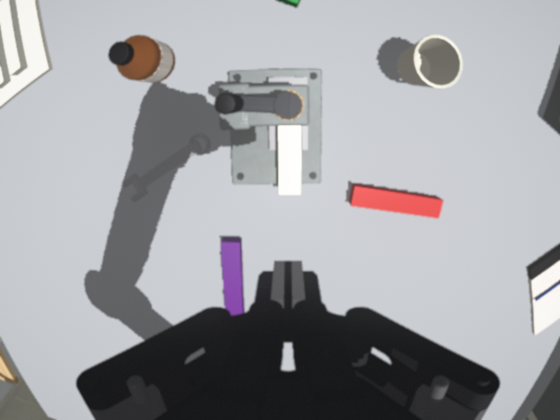

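```bash
cat > crank.py <<'E'
from rig import r,claw,telemetry,imaging
from h import *
C=np.array([.631,-.004]);
def tgt(th,st):
    return [C[0]+st['rad']*np.cos(th),C[1]+st['rad']*np.sin(th),st['z0']-.012*(st['th0']-th)/(2*np.pi)]
def step(th,st,rate):
    r.servo_line(tgt(th,st),rate=rate);s=telemetry.observe();p=s['ee_pos'][:2]-C;a=np.arctan2(p[1],p[0])
    a+=2*np.pi*round((th-a)/2/np.pi);f=s['ft_force']-st['b'];u=np.array([np.cos(a),np.sin(a)])
    return a,f[0]*-u[1]+f[1]*u[0],f[:2]@u,f[2],np.hypot(*p),s  # angle, force opposing cw, radial, z, radius
E
python3 - <<'E'
from crank import *
O=ori(0,0);g=[.634,.0455]
claw.gripper_open()
r.move_ptp([*g,.30],O);r.servo_line([*g,.163],rate=.12)
r.wait(.2);s=telemetry.observe();b=s['ft_force'];print('pre',s['ee_pos'].round(4),b.round(2))
claw.close_gripper(60);r.wait(.2);s=telemetry.observe();print('w',s['gripper_width'],s['ee_pos'].round(4),(s['ft_force']-b).round(2),s['ft_torque'].round(2),s['clock'])
p=np.array(g)-C
st=dict(b=b,rad=.05,z0=.163,th0=float(np.arctan2(p[1],p[0])))
th=st['th0'];log=[]
for i in range(12):
    th-=.1;x=step(th,st,.05);log.append(x[1]);print(round(th,3),np.round(x[0],3),'Ft %.1f Fr %.1f Fz %.1f rad %.4f'%x[1:5])
    if i>4 and x[1]>20 or x[5]['gripper_width']<.012:break
st['th']=th;pickle.dump(st,open('st.pkl','wb'));print(x[5]['clock'],x[5]['gripper_width'])
E
```

```text
pre [0.6343 0.0455 0.1637] [ 0.03 -0.1  -0.17]
w 0.016668425641966245 [0.6343 0.0455 0.1632] [0.72 0.18 1.  ] [ 0.02 -0.15 -0.03] 18.5667
1.41 1.455 Ft 5.7 Fr 0.1 Fz 4.6 rad 0.0497
1.31 1.367 Ft 6.9 Fr -0.7 Fz 6.6 rad 0.0498
1.21 1.27 Ft 6.5 Fr -0.4 Fz 6.7 rad 0.0498
1.11 1.172 Ft 7.1 Fr -1.3 Fz 6.5 rad 0.0499
1.01 1.074 Ft 5.5 Fr -2.2 Fz 6.5 rad 0.0500
0.91 0.978 Ft 6.5 Fr -1.7 Fz 6.2 rad 0.0501
0.81 0.881 Ft 5.7 Fr -2.2 Fz 5.6 rad 0.0501
0.71 0.786 Ft 6.1 Fr -1.9 Fz 6.2 rad 0.0502
0.61 0.691 Ft 6.9 Fr -0.9 Fz 5.5 rad 0.0503
0.51 0.598 Ft 6.1 Fr -1.4 Fz 5.4 rad 0.0503
0.41 0.505 Ft 7.0 Fr -0.9 Fz 5.3 rad 0.0504
0.31 0.412 Ft 6.8 Fr -1.1 Fz 5.3 rad 0.0505
21.5667 0.01643948923960971
```

Run:
```python
from crank import *
st=pickle.load(open('st.pkl','rb'));th=st['th'];H=[]
for i in range(110):
    th-=.1;x=step(th,st,.07);H.append((th,)+x[:5])
    free=np.median([h[2] for h in H[:-4]]) if len(H)>8 else 6.5
    if i%6==0:print(round(th,2),np.round(x[0],3),'Ft %.1f Fr %.1f Fz %.1f rad %.4f'%x[1:5],x[5]['clock'])
    if len(H)>2 and (x[1]>free+2.2 or H[-1][2]+H[-2][2]>2*free+2.6) or x[5]['clock']>58 or x[5]['gripper_width']<.012:break
for h in H[-8:]:print(np.round(h,4))
st['th']=th;st['free']=free;st['H']=H;pickle.dump(st,open('st.pkl','wb'));print('free',free,np.std([h[2] for h in H[:-4]]),x[5]['clock'],x[5]['gripper_width'])
```

```text
0.21 0.32 Ft 6.6 Fr -0.8 Fz 4.8 rad 0.0505 21.8167
-0.39 -0.257 Ft 7.7 Fr 3.8 Fz 0.8 rad 0.0506 23.3167
-0.99 -0.894 Ft 7.2 Fr 2.4 Fz -2.4 rad 0.0506 24.8167
-1.59 -1.513 Ft 6.7 Fr 1.4 Fz -2.7 rad 0.0504 26.3167
-2.19 -2.109 Ft 6.5 Fr -0.5 Fz -3.0 rad 0.0501 27.8167
-2.79 -2.692 Ft 7.1 Fr -1.1 Fz -2.0 rad 0.0497 29.3167
-3.39 -3.281 Ft 7.5 Fr 0.5 Fz 1.9 rad 0.0493 30.8167
-3.99 -3.904 Ft 6.5 Fr 1.7 Fz 5.0 rad 0.0493 32.3167
-4.59 -4.526 Ft 7.0 Fr 1.1 Fz 6.2 rad 0.0495 33.8167
-5.19 -5.126 Ft 6.8 Fr -0.0 Fz 6.1 rad 0.0500 35.3167
-5.79 -5.7 Ft 7.4 Fr -1.3 Fz 5.4 rad 0.0504 36.8167
-6.39 -6.26 Ft 6.6 Fr 0.9 Fz 2.0 rad 0.0506 38.3167
-6.99 -6.874 Ft 8.9 Fr 4.3 Fz -1.4 rad 0.0506 39.8167
[-6.2897 -6.1646  6.717   0.2207  3.8851  0.0506]
[-6.3897 -6.26    6.6257  0.8586  2.0321  0.0506]
[-6.4897 -6.3569  6.8846  1.0916  2.3558  0.0506]
[-6.5897 -6.4556  7.1594  1.856   0.7947  0.0506]
[-6.6897 -6.5572  6.741   2.4298  1.0726  0.0506]
[-6.7897 -6.6613  7.2861  2.8439  0.2267  0.0506]
[-6.8897 -6.7664  7.4828  2.8674  0.282   0.0506]
[-6.9897 -6.8739  8.8588  4.2876 -1.3701  0.0506]
free 6.863202660597188 0.559231295026236 39.8167 0.01660078654055736
```

Run:
```python
from crank import *
st=pickle.load(open('st.pkl','rb'));th=st['th'];H=st['H']
P=np.array([h[:3] for h in H])
lag=lambda t:np.interp(t+2*np.pi,P[::-1,0],(P[:,1]-P[:,0])[::-1])
F=[]
for i in range(30):
    th-=.02;x=step(th,st,.03);F.append(x[1])
    print(round(th,3),np.round(x[0],4),'Ft %.1f Fr %.1f Fz %.1f'%x[1:4],'lag %.3f prevturn %.3f'%(x[0]-th,lag(th)))
    if x[1]>12.5 or len(F)>2 and np.mean(F[-3:])>9.9:break
st['th']=th;st['F']=F;pickle.dump(st,open('st.pkl','wb'));print(x[5]['clock'])
```

```text
-7.01 -6.8823 Ft 7.7 Fr 3.9 Fz -1.3 lag 0.127 prevturn 0.114
-7.03 -6.8998 Ft 8.8 Fr 3.2 Fz -1.9 lag 0.130 prevturn 0.113
-7.05 -6.9202 Ft 7.6 Fr 4.2 Fz -2.0 lag 0.130 prevturn 0.111
-7.07 -6.9414 Ft 8.3 Fr 3.5 Fz -2.4 lag 0.128 prevturn 0.110
-7.09 -6.9631 Ft 9.6 Fr 4.1 Fz -2.7 lag 0.127 prevturn 0.108
-7.11 -6.9845 Ft 7.9 Fr 3.1 Fz -2.4 lag 0.125 prevturn 0.107
-7.13 -7.0063 Ft 8.4 Fr 3.3 Fz -3.3 lag 0.123 prevturn 0.106
-7.15 -7.0236 Ft 7.7 Fr 3.7 Fz -2.8 lag 0.126 prevturn 0.104
-7.17 -7.036 Ft 9.3 Fr 4.0 Fz -3.0 lag 0.134 prevturn 0.103
-7.19 -7.0472 Ft 10.8 Fr 4.6 Fz -3.7 lag 0.143 prevturn 0.101
-7.21 -7.0592 Ft 10.5 Fr 5.4 Fz -4.2 lag 0.151 prevturn 0.100
42.5667
```

The lag signal shows the bite at about -7.015 rad actual, and the crank is now only about 0.045 rad past it. I'll tighten to about 0.09 to 0.1 rad past the bite, roughly 100 N.

Run:
```python
from crank import *
st=pickle.load(open('st.pkl','rb'));th=st['th']
for i in range(8):
    th-=.015;x=step(th,st,.03)
    print(round(th,3),np.round(x[0],4),'Ft %.1f Fr %.1f'%x[1:3],'lag %.3f'%(x[0]-th))
    if x[0]<-7.104 or x[1]>13.5:break
st['th']=th;pickle.dump(st,open('st.pkl','wb'));print(x[5]['clock'])
F=[]
for i in range(6):
    r.wait(.05);s=telemetry.observe();f=s['ft_force']-st['b'];a=x[0];F.append(-f[0]*np.sin(a)+f[1]*np.cos(a))
p=s['ee_pos'][:2]-C;print('hold Ft',np.round(F,1),'angle',np.arctan2(p[1],p[0])-2*np.pi)
```

```text
-7.225 -7.0668 Ft 10.4 Fr 4.5 lag 0.158
-7.24 -7.075 Ft 10.8 Fr 5.0 lag 0.165
-7.255 -7.0833 Ft 12.2 Fr 4.9 lag 0.171
-7.27 -7.0925 Ft 12.6 Fr 5.4 lag 0.177
-7.285 -7.1003 Ft 13.7 Fr 5.4 lag 0.184
43.8167
hold Ft [14.2 13.6 13.  14.2 13.2 13. ] angle -7.100797623526217
```

Run:
```python
from crank import *
st=pickle.load(open('st.pkl','rb'));th=st['th']
while th<-7.11:
    th+=.035;x=step(th,st,.03);print(round(th,3),np.round(x[0],4),'Ft %.1f Fr %.1f Fz %.1f'%x[1:4])
    if x[1]<1.5:break
claw.gripper_open();s=telemetry.observe();print(s['ee_pos'].round(4),s['gripper_width'],(s['ft_force']-st['b']).round(1))
p=s['ee_pos'].copy();p[2]+=.13;r.servo_line(p,rate=.12);
r.move_ptp([.50,-.0035,.32],ori(0,0));r.wait(.3)
d={n:imaging.snapshot(n) for n in('wrist','side','scene')};pickle.dump(d,open('d3.pkl','wb'))
s=telemetry.observe();print(s['clock'],s['ft_force'].round(2))
d2=pickle.load(open('d2.pkl','rb'))
f=lambda i:cv2.resize(i,(400,300),interpolation=cv2.INTER_CUBIC)
a=np.vstack([np.hstack([f(d['scene']['image'][165:365,145:412]),f(d['side']['image'][170:370,150:417])]),np.hstack([f(d['wrist']['image'][0:300,80:480]),f(d2['side']['image'][170:370,150:417])])])
cv2.imwrite('pics/fin.png',a)
```

```text
-7.25 -7.0981 Ft 11.4 Fr 5.1 Fz -4.1
-7.215 -7.0963 Ft 8.3 Fr 2.9 Fz -3.1
-7.18 -7.094 Ft 5.8 Fr 3.1 Fz -1.5
-7.145 -7.0936 Ft 6.1 Fr 2.5 Fz -1.4
-7.11 -7.0918 Ft 4.3 Fr 2.8 Fz -0.4
[ 0.6648 -0.0408  0.1465] 0.08521663500201727 [0.7 0.  0.2]
48.4583 [-0.33 -0.12  0.01]
```

View pics/fin.png

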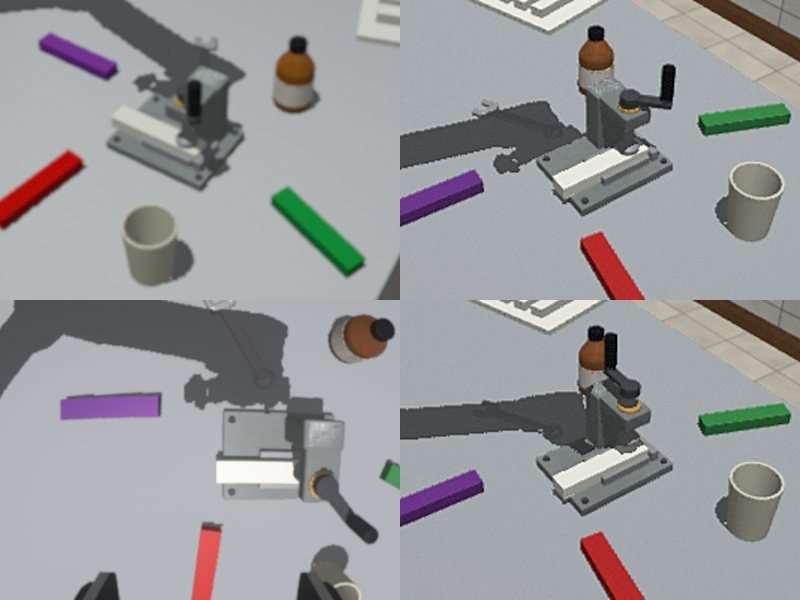

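The crank is released with the pad down on the bar (right panels: pad at (632,148), clear of the bar earlier). The bar is home and the bottle, beaker and spanner look unmoved, so I'm handing in.

Run:
```python
from rig import r
print(r.close_job())
```

```text
the job is handed in; nothing more can be done
None
```

The white bar is pushed home and the pad is wound down snug on it. The crank is released and the job was handed in at about 48.5 s on the robot's clock. No verdict is reported, and I had no direct reading of the load on the bar.

- **Bar home:** I pushed it about 26 mm with the shut fingers until the arm stopped dead at TCP x 0.5006 while the push force rose to 13 N. The wrist picture then showed the bar's outer end within about a pixel of its home position.
- **Winding:** I turned the crank about 1.37 turns clockwise. It took about 6.9 N running free, and the arm's lag showed the pad biting about 0.085 rad before I stopped.
- **Two checks disagree on tightness:**
  - By crank angle, the load is about 75–90 N.
  - By force, the crank took about 13.5 N at the end, above the 10.5 N asked for. Just before the bite, in slow fine steps, it read about 8.3 N, so the rise of about 5 N suggests up to about 160 N.
  - Both estimates lie within 50–170 N, but by force it is tighter than "half as much again".
- **Release:** I eased the crank force down to about 4 N before opening the fingers. The tool angle went back by only 0.009 rad, and the force on the open gripper was about zero.
- **Bystanders:** in the last pictures the bottle, beaker and spanner look to be where they started. I checked this by eye and did not measure it.

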